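# Ready an electrode for inspection over a white tile

### The job

First lay the white tile flat and square, fully home, in the pocket of the blue inspection stage, and let go of it. Then draw the green-headed electrode up out of its stand, lean it over to about 45 degrees with the head still the upper end, and finish holding it still in the gripper, its glass tip over the middle of the tile and about 8 cm above it, touching neither tile nor stage. Leave the other two electrodes in their sockets and do not disturb the paper cup or the black-capped bottle.

Things in the scene. Friction and masses are not known exactly. Their poses are not given: they have to be found in the camera images.
- tile_center (a point): centre of the white ceramic tile, a loose flat block 70 (x) x 50 (y) x 14 (z) mm, about 100 g, at first lying on the bench; origin at its centre, 7 mm above its underside
- tile: the same white tile, origin at the centre of its underside, same axes
- stage_pocket (a point): centre of the pocket's floor in the blue inspection stage, a fixed low block 98 (x) x 78 (y) mm. The pocket is 74 (x) x 54 (y) mm, its floor is 10 mm above the bench and its rim 18 mm, so it is 8 mm deep. Its long side (x) takes the tile's long side, either way round. In the middle of each long side the rim is cut away over 40 mm down to the floor level, for the fingers. z up
- stage: the same blue stage, origin at the centre of its underside on the bench, same axes
- stand_top (a point): centre of the top face of the white electrode stand, a fixed block 64 (x) x 190 (y) x 65 (z) mm; three round sockets 17 mm in diameter and 55 mm deep in its top, on the line along y, at y = -60, 0 and +60 mm; which electrode stands in which socket varies. z up
- stand: the same stand, origin at the centre of its underside on the bench, same axes
- green_head (a point): centre of the head of the green electrode: square head 26 x 26 mm and 55 mm tall in green plastic, on a straight round shaft (amber glass) 14 mm in diameter and 80 mm long; 135 mm in all, about 60 g. z axis along the shaft towards the head; x, y square to the head's flat sides. Tip 107.5 mm away along -z. At first upright, head centre 117.5 mm above the bench
- green_tip (a point): the glass tip of the green electrode: centre of the shaft's lower end, same axes
- green: the green electrode, origin at its tip, same axes; at first it stands loosely in its socket, its tip 10 mm above the bench, and comes out straight up with no catch
- yellow_head (a point): centre of the head of the yellow electrode: square head 26 x 26 mm and 55 mm tall in yellow plastic, on a straight round shaft (grey plastic) 14 mm in diameter and 80 mm long; 135 mm in all, about 60 g; standing in another socket, to be left there
- black_head (a point): centre of the head of the black electrode: square head 26 x 26 mm and 55 mm tall in black plastic, on a straight round shaft (clear glass) 14 mm in diameter and 80 mm long; 135 mm in all, about 60 g; standing in another socket, to be left there
- cup: white paper cup, 72 mm across and 85 mm tall, origin at the centre of its underside; leave alone
- reagent: amber bottle with black cap, 66 mm across and 150 mm tall, origin at the centre of its underside; leave alone
Mind the look-alikes: they are no part of the job. What is shaped like the stand but red is not meant.

How it is judged:
By the outcome, as a careful person would: the job done as asked, in the order asked, and still so for the second after the job is handed in, while the arm keeps its last pose, push and grip.
It also fails if it takes over 59 s, if anything falls off the work surface, if the arm or the gripper's body presses on something with over 40 N, if the wrist force passes 120 N, or if a joint passes its speed limit or range.

### The arm

A 6-joint arm with a two-finger parallel gripper is mounted at the origin on the work surface. World frame = base frame: x ahead of the robot, y to its left, z up, the work surface at z = 0. Lengths are in m, angles in degrees, forces in N, time in s.
With the tool pointing down it reaches from about 0.325 to 0.775 m from the base axis. Payload 5.5 kg.
Tool frame: the origin (TCP) lies at the centre of the arm's flange, where the gripper is bolted on; the fingertips stand 182 mm ahead of it and the grasp point (between the pads) lies 163 mm ahead of it; z points along the fingers, y is the line along which they close (so a half turn about z gives the same grasp; the last joint's range is limited). The gripper opens to 88 mm and grips with 3 to 60 N. Pads are 20 mm wide; open, the fingers measure 115 mm over their backs; the gripper's body (75 mm by 178 mm) begins 61 mm behind the grasp point.
Start: joints at [-76.072, 5.22, 70.514, -0, 104.267, -3.249], TCP at [0.177, -0.573, 0.405] pointing down, gripper open.
Joint ranges: [-164.24, 164.24], [-49.07, 125.15], [9.68, 141.18], [-86.29, 266.29], [3.28, 154.24], [-151.56, 151.56]. Speed limits (degrees/s): [147.25, 147.25, 172.46, 180, 180, 180].

### API

Orientations are given as [roll, pitch, yaw] about the fixed x, y, z axes, in that order (R = Rz(yaw) Ry(pitch) Rx(roll)).
In Python, from station import r gives the robot as it stands. The module is installed in compiled form; this text tells all that it offers. Calls block until the motion is done:
- r.reach(position, orientation): joint-space move of the TCP to a pose.
- r.servo_line(position, rotation=None, speed=0.15): straight line of the TCP; rotation=None keeps the orientation; speed is the mean speed in m/s.
- r.move_joints(angles): joint-space move.
- r.let_go() and r.grab(squeeze=None): open the fingers fully, or close them until they stop; squeeze is the grip in N (None keeps the last).
- r.wait(seconds).
- r.inverse_kinematics(position, orientation): joint angles nearest the present ones, or None.
- r.sense(): the state.
- r.snapshot(name): name is "side" or "top" or "wrist"; returns a dict with "frame" (384x512x3 uint8, red, green, blue), "fx", "fy", "cx", "cy" (pixels), "dist_coeffs" ([k1, k2, p1, p2, k3] as OpenCV has them; the pictures are not rectified), "R" (3x3) and "t" (3): a world point X has camera coordinates R X + t. Camera axes: x right, y down, z forward; pixel columns grow to the right and rows downward; lengths in m; the calibration is good to about 2 mm. A picture is of the moment at which its call begins. There is no depth.
A pose or a line that the arm cannot do raises r.IKError and nothing moves.
- r.hand_in(): hands the job in; it is judged then, once.
The state is a dict: "clock": time; "joints": joint angles; "joint_vel": joint speeds; "joint_torque": joint torques, N m; "tcp_pos": TCP position; "orientation": TCP orientation; "contact_force": force on the tool from outside, world axes, zero at the start; "torque": the same for the moment, N m; "opening": finger opening in m; "gripper_force": force on a finger pad.
Only numpy, scipy, OpenCV 4.12 (cv2) and the standard library are available. Lean on these libraries where they do the work, as an engineer would, in place of code of your own. Each camera call takes 0.05 s, during which the arm holds its last target. There are 200 camera calls.

## Working session

There is one attempt and no reset: what is moved stays moved. The work goes in short steps, each a Python script; the robot and the scene stay as the last script left them, time stands still between calls to the robot, and variables do not carry over. Pictures are saved under pics/ and viewed, at most 10 in all, crops included, and the job is handed in when it is done.

```bash
mkdir -p pics
python3 - <<'E'
from station import r
import cv2,pickle
S={n:r.snapshot(n) for n in("side","top","wrist")}
pickle.dump(S,open("s0.pkl","wb"))
for n in("side","top"):
    cv2.imwrite(f"pics/{n}0.png",S[n]["frame"][:,:,::-1]); print(n,S[n]["fx"],S[n]["R"],S[n]["t"],S[n]["dist_coeffs"])
print(r.sense())
E
```

```text
side 350.76372069641684 [[-0.99835109 -0.05717723  0.00508629]
 [-0.03615938  0.55759193 -0.82932728]
 [ 0.04458256 -0.82814371 -0.55874001]] [0.46280901 0.09464608 1.20400401] [-0.0346127  0.         0.         0.         0.       ]
top 437.5466175614376 [[ 0.02654288 -0.99955198 -0.01383161]
 [-0.99617182 -0.02529521 -0.08367705]
 [ 0.08328969  0.01599969 -0.99639693]] [-0.01062746  0.50336279  1.41928706] [-0.07513472  0.          0.          0.          0.        ]
{'clock': 0.15, 'joints': array([-7.60722102e+01,  5.25464746e+00,  7.05669733e+01, -1.30381642e-03,
        1.04268027e+02, -3.24895716e+00]), 'joint_vel': array([ 0.02690784, -0.16569398, -0.26291371, -0.01095506,  0.08024555,
       -0.08044923]), 'joint_torque': array([ 1.19793702e-03, -4.47044849e+01, -4.06907916e+01,  6.98530138e-02,
        2.74462992e-02, -1.11798702e-04]), 'tcp_pos': array([ 0.17719551, -0.57328747,  0.40374199]), 'orientation': array([-1.79910425e+02, -3.81867359e-03,  1.71764236e+01]), 'contact_force': array([-0.21615311, -0.13306545,  0.6141264 ]), 'torque': array([-0.01026405, -0.02443974,  0.07361112]), 'gripper_force': 0.0, 'opening': 0.08763896074977445}
```

View pics/top0.png

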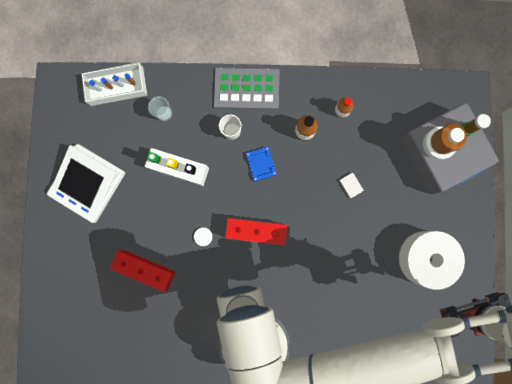

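View pics/side0.png

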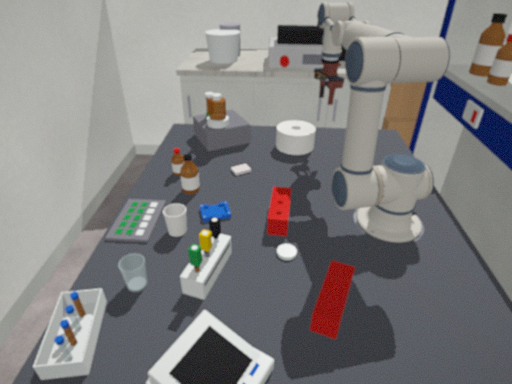

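The top view shows these things (column, row):
- **Tile:** the white block at (351,185). Look-alikes are the round white lid (203,237) and the cup (230,127).
- **Stage:** blue at (261,164).
- **Stand:** white at (177,167), holding green (154,157), yellow (172,163) and black (190,169). The red stands at (256,231) and (142,270) are decoys. The green-spotted tray (247,88) is not the electrode.
- **Bottle:** black cap at (307,125). The one at (345,105) has a red cap.

I choose the tile, the stage and the green electrode in the white stand. Next I fit silhouettes and check them in a crop.

```bash
cat > h.py <<'E'
import numpy as np,cv2
from scipy.optimize import minimize
def proj(s,X):
    K=np.array([[s["fx"],0,s["cx"]],[0,s["fy"],s["cy"]],[0,0,1]])
    return cv2.projectPoints(np.asarray(X,float).reshape(-1,3),cv2.Rodrigues(s["R"])[0],np.array(s["t"],float),K,np.array(s["dist_coeffs"],float))[0][:,0]
def ray(s,uv,z):
    K=np.array([[s["fx"],0,s["cx"]],[0,s["fy"],s["cy"]],[0,0,1]])
    n=cv2.undistortPoints(np.array([[uv]],float),K,np.array(s["dist_coeffs"],float))[0,0]
    R=np.array(s["R"]);c=-R.T@s["t"];d=R.T@[n[0],n[1],1.];return c+d*(z-c[2])/d[2]
def box(x,y,yaw,L,W,z0,z1):
    c,s=np.cos(yaw),np.sin(yaw)
    return [[x+c*a-s*b,y+s*a+c*b,z] for a in(-L/2,L/2) for b in(-W/2,W/2) for z in(z0,z1)]
def hull(s,X): return cv2.convexHull(proj(s,X).astype(np.float32))[:,0]
SC=4
def sil(s,X):
    m=np.zeros((384*SC,512*SC),np.uint8); cv2.fillPoly(m,[np.round((hull(s,X)+.5)*SC*16).astype(np.int32)],255,shift=4)
    return m
def mask(s,f,win):
    u0,v0,u1,v1=win; im=cv2.resize(s["frame"],None,fx=SC,fy=SC,interpolation=cv2.INTER_CUBIC)
    h=cv2.cvtColor(im,cv2.COLOR_RGB2HSV).astype(int); m=(f(h[...,0],h[...,1],h[...,2])*255).astype(np.uint8)
    k=np.zeros_like(m);k[v0*SC:v1*SC,u0*SC:u1*SC]=1;m*=k
    n,l,st,_=cv2.connectedComponentsWithStats(m); m=(l==1+np.argmax(st[1:,4])).astype(np.uint8)*255
    c,_=cv2.findContours(m,0,2);cv2.drawContours(m,c,-1,255,-1);return m
def fit(views,L,W,z0,z1,p0):
    def cost(p): return sum((cv2.countNonZero(sil(s,box(p[0],p[1],p[2],L,W,z0,z1))^m))/cv2.countNonZero(m) for s,m in views)
    best=None
    for yaw in np.radians(np.arange(-90,90,15)) if len(p0)==2 else [p0[2]]:
        o=minimize(cost,[p0[0],p0[1],yaw],method="Nelder-Mead",options=dict(initial_simplex=np.array([p0[0],p0[1],yaw])+np.array([[0,0,0],[.01,0,0],[0,.01,0],[0,0,.15]]),xatol=1e-4,fatol=1e-4))
        if best is None or o.fun<best.fun: best=o
    return best.x,best.fun
E
python3 - <<'E'
import pickle,time; from h import *
S=pickle.load(open("s0.pkl","rb"));T,D=S["top"],S["side"]
white=lambda h,s,v:(s<60)&(v>130)
blue=lambda h,s,v:(h>100)&(h<130)&(s>120)&(v>70)
tw,sw=(333,168,368,203),(226,158,256,180)
V={"tile":[(T,mask(T,white,tw)),(D,mask(D,white,sw))],
"stage":[(T,mask(T,blue,(240,142,282,186))),(D,mask(D,blue,(192,196,240,228)))]}
P={"tile":((351,185),.07,.05,0,.014),"stage":((261,164),.098,.078,0,.018)}
res={}
for n in V:
    uv,L,W,a,b=P[n]
    for vs in(V[n],V[n][:1],V[n][1:]):
        p,f=fit(vs,L,W,a,b,ray(T,uv,b)[:2]);print(n,p[:2].round(4),np.degrees(p[2]).round(1),round(f,3)); res.setdefault(n,p)
# heads: colours in the top view at head top z=.145
for n,uv in(("green",(154,157)),("yellow",(172,163)),("black",(190,169))): print(n,ray(T,uv,.145).round(3))
for n,uv in(("cup",(230,127)),("bottle",(307,121)),("lid",(203,237))): print(n,ray(T,uv,{"cup":.085,"bottle":.15,"lid":.01}[n]).round(3))
gm=lambda h,s,v:(h>45)&(h<90)&(s>100)&(v>40)
ym=lambda h,s,v:(h>18)&(h<35)&(s>120)&(v>90)
for n,f,wt,wd in(("green",gm,(140,145,165,170),(185,240,205,268)),("yellow",ym,(162,153,182,172),(196,226,216,254))):
    vs=[(T,mask(T,f,wt)),(D,mask(D,f,wd))]
    p,q=fit(vs,.026,.026,.09,.145,ray(T,{"green":(154,157),"yellow":(172,163)}[n],.145)[:2]);res[n]=p
    print(n,p[:2].round(4),np.degrees(p[2]).round(1),round(q,3))
pickle.dump(res,open("res.pkl","wb"))
def crop(s,w,k):
    u0,v0,u1,v1=w; im=cv2.resize(s["frame"][v0:v1,u0:u1,::-1],None,fx=k,fy=k,interpolation=cv2.INTER_CUBIC)
    for n,(L,W,a,b) in dict(tile=(.07,.05,0,.014),stage=(.098,.078,0,.018),green=(.026,.026,.09,.145),yellow=(.026,.026,.09,.145)).items():
        h=(hull(s,box(*res[n],L,W,a,b))+.5-[u0,v0])*k; cv2.polylines(im,[h.astype(int)],True,(255,0,255),1)
    return im
a=crop(T,(138,138,372,205),3);b=crop(D,(170,155,260,300),3)
a=cv2.copyMakeBorder(a,0,0,0,max(0,b.shape[1]-a.shape[1]),0)
o=np.zeros((600,800,3),np.uint8);o[:a.shape[0],:a.shape[1]]=a;b=b[:600-201];o[201:201+b.shape[0],:b.shape[1]]=b
cv2.imwrite("pics/crop.png",o)
E
```

```text
tile [ 0.5369 -0.3102] 31.5 0.195
tile [ 0.5377 -0.3095] 32.2 0.035
tile [ 0.5368 -0.3152] 29.7 0.046
stage [ 0.6008 -0.0061] 17.5 0.169
stage [ 0.6014 -0.0055] 18.4 0.021
stage [ 0.6008 -0.0077] 17.5 0.133
green [0.594 0.319 0.145]
yellow [0.576 0.263 0.145]
black [0.559 0.207 0.145]
cup [0.705 0.094 0.085]
bottle [ 0.714 -0.145  0.15 ]
lid [0.352 0.178 0.01 ]
green [0.5963 0.3279] -84.0 0.819
yellow [0.5789 0.2686] -27.6 0.634
```

View pics/crop.png

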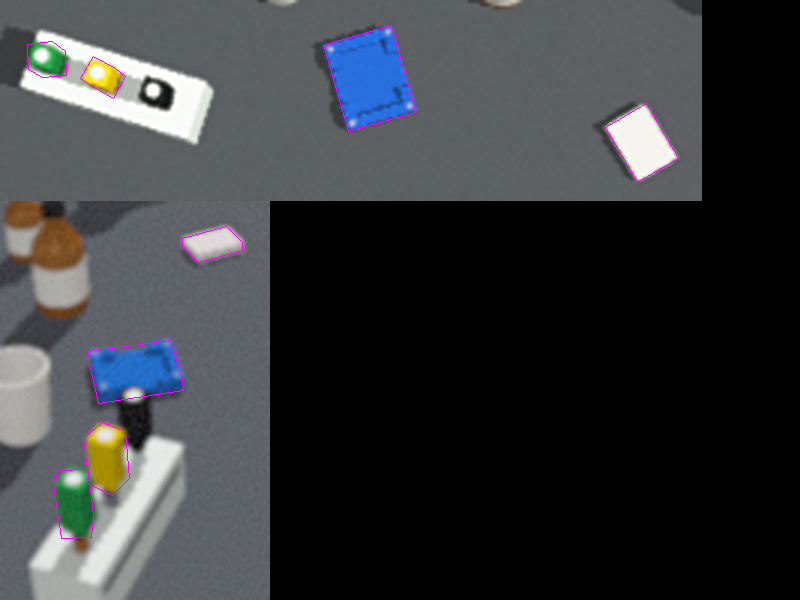

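Crop check: the outlines match the blue stage at (370,78) and the white rectangular tile at (642,143). The green head at (47,58) is in the white stand's end socket, with yellow and black next to it. I'll refine with the wrist camera from above.

Run:
```python
from station import r
import pickle,cv2,numpy as np
W={}
def go(n,x,y,z,yaw):
    r.reach([x,y,z],[180,0,yaw]); r.wait(.3); W[n]=r.snapshot("wrist"); print(n,r.sense()["clock"],r.sense()["joints"].round(1))
go("tile",.537,-.310,.36,31.5)
go("stage",.601,-.006,.36,17.5)
go("stand",.56,.25,.46,17.5)
pickle.dump(W,open("w0.pkl","wb"))
o=np.hstack([cv2.resize(W[n]["frame"],(266,200))[:,:,::-1] for n in W]); cv2.imwrite("pics/w0.png",o)
for n in W: print(-W[n]["R"].T@W[n]["t"])
```

```text
tile 2.1417 [-33.2   8.1  72.   -0.  100.   25.4]
stage 3.675 [-3.9  5.1 75.1 -0.  99.7 68.7]
stand 5.1 [ 20.8   8.4  61.4  -0.  110.2  93.4]
[ 0.60181534 -0.2699309   0.33943096]
[0.67401058 0.01658129 0.33929215]
[0.63339964 0.27252909 0.43886114]
```

View pics/w0.png

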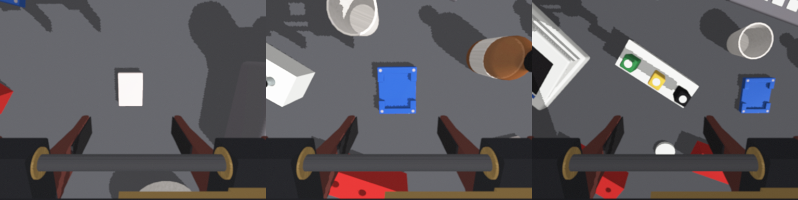

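The wrist views (full-scale pixels) show the tile at (250,169), the stage at (250,171), and the stand with green (187,121), yellow (240,156) and black (291,188). Now I fit in these.

Run:
```python
import pickle; from h import *
W=pickle.load(open("w0.pkl","rb"));res=pickle.load(open("res.pkl","rb"))
white=lambda h,s,v:(s<40)&(v>175)
blue=lambda h,s,v:(h>100)&(h<130)&(s>120)&(v>60)
gm=lambda h,s,v:(h>45)&(h<90)&(s>100)&(v>30)
ym=lambda h,s,v:(h>15)&(h<38)&(s>110)&(v>80)
def do(n,k,f,win,dims,p0):
    m=mask(W[k],f,win);p,q=fit([(W[k],m)],*dims,p0);print(n,p[:2].round(4),np.degrees(p[2]).round(2),round(q,3));res[n]=p;return p
do("tile","tile",white,(215,125,285,215),(.07,.05,0,.014),[*res["tile"][:2],np.radians(31.5)])
do("stage","stage",blue,(195,110,300,235),(.098,.078,0,.018),[*res["stage"][:2],np.radians(18)])
g=do("green","stand",gm,(160,95,215,145),(.026,.026,.09,.145),[.594,.319])
y=do("yellow","stand",ym,(215,130,265,180),(.026,.026,.09,.145),[.577,.263])
s=W["stand"];st=do("stand","stand",lambda h,s_,v:(s_<40)&(v>150),(150,70,330,215),(.064,.19,0,.065),[.577,.263,np.radians(17)])
for k in(-.06,0,.06): print("socket",(st[:2]+k*np.array([-np.sin(st[2]),np.cos(st[2])])).round(4))
pickle.dump(res,open("res.pkl","wb"))
def draw(s,items,w,k):
    u0,v0,u1,v1=w; im=cv2.resize(s["frame"][v0:v1,u0:u1,::-1],None,fx=k,fy=k,interpolation=cv2.INTER_CUBIC)
    for n,d in items: cv2.polylines(im,[np.round((hull(s,box(*res[n],*d))+.5-[u0,v0])*k).astype(int)],True,(255,0,255),1)
    return im
a=draw(W["tile"],[("tile",(.07,.05,0,.014))],(200,120,300,220),2)
b=draw(W["stage"],[("stage",(.098,.078,0,.018))],(200,120,300,220),2)
c=draw(s,[("stand",(.064,.19,0,.065)),("green",(.026,.026,.09,.145)),("yellow",(.026,.026,.09,.145))],(145,65,335,215),4)[:600]
o=np.zeros((600,800,3),np.uint8);c=cv2.resize(c,(507,400));o[:400,:507]=c;o[:200,510:710]=a;o[200:400,510:710]=b
cv2.imwrite("pics/w1.png",o[:400])
```

```text
tile [ 0.5357 -0.3073] 31.69 0.026
stage [ 0.5992 -0.0054] 18.1 0.019
green [0.5949 0.3269] -33.62 0.263
yellow [0.5787 0.2693] -10.72 0.178
stand [0.5769 0.2703] -15.82 0.143
socket [0.5606 0.2126]
socket [0.5769 0.2703]
socket [0.5933 0.328 ]
```

View pics/w1.png

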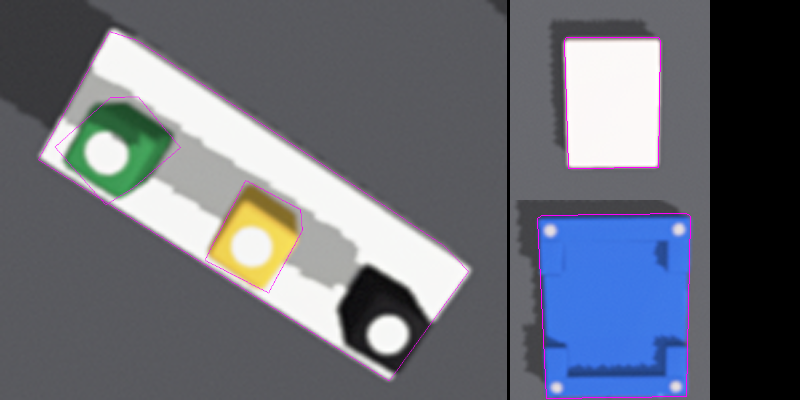

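Tile and stage fits are good to well under a pixel. The head fits need a closer look later. Tile grasp now, then an in-hand look above the stage.

Run:
```python
from station import r
import pickle,cv2,numpy as np
res=pickle.load(open("res.pkl","rb"));t=res["tile"];s=res["stage"]
ty,sy=np.degrees(t[2]),np.degrees(s[2])
r.reach([t[0],t[1],.26],[180,0,ty]); r.servo_line([t[0],t[1],.1865],speed=.08); r.wait(.2)
a=r.sense();print(a["tcp_pos"].round(4),a["contact_force"].round(1),a["orientation"].round(2))
r.grab(20); a=r.sense();print(a["opening"],a["gripper_force"],a["contact_force"].round(1),a["tcp_pos"].round(4))
r.servo_line([t[0],t[1],.28],speed=.15)
r.reach([s[0],s[1],.28],[180,0,sy]); r.servo_line([s[0],s[1],.235],speed=.1); r.wait(.3)
a=r.sense();print(a["clock"],a["opening"],a["tcp_pos"].round(4),a["orientation"].round(2),a["contact_force"].round(1))
w=r.snapshot("wrist");pickle.dump((w,a),open("w2.pkl","wb"))
cv2.imwrite("pics/w2.png",w["frame"][:,:,::-1])
```

```text
[ 0.5359 -0.3075  0.1872] [ 1.  -0.2  0.6] [ 1.7994e+02 -3.0000e-02  3.1690e+01]
0.04970492156591905 19.999983608722687 [0.5 0.2 0.5] [ 0.5357 -0.3074  0.1865]
12.0167 0.04991538265060657 [ 0.5994 -0.0054  0.2358] [ 1.7997e+02 -7.0000e-02  1.8100e+01] [-0.9 -0.7 -0.6]
```

View pics/w2.png

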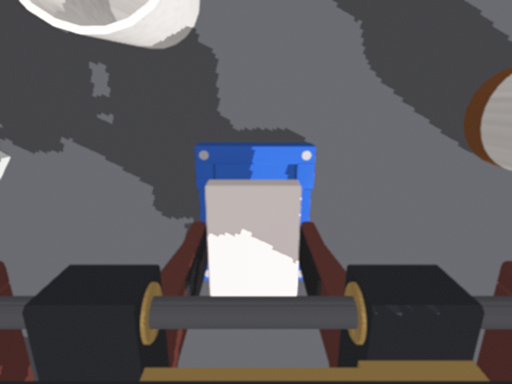

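The held tile has its far edge at (206..301,181). Below it is the stage, far rim corners at (195,144) and (316,144). I compare these with predictions for any offset.

Run:
```python
import pickle; from h import *
w,a=pickle.load(open("w2.pkl","rb"));res=pickle.load(open("res.pkl","rb"))
x,y,z=a["tcp_pos"];yaw=np.radians(a["orientation"][2]);zb=z-.1865
print("tile top corners",proj(w,box(x,y,yaw,.07,.05,zb,zb+.014)[1::2]).round(1).tolist())
print("stage top",proj(w,box(*res["stage"],.098,.078,0,.018)[1::2]).round(1).tolist())
g=cv2.cvtColor(w["frame"],cv2.COLOR_RGB2GRAY).astype(float);h=w["frame"].astype(float)
def edge(p): d=np.diff(p); i=np.argmax(abs(d)); k=np.arange(max(i-2,0),min(i+3,len(d))); return (k*abs(d[k])).sum()/abs(d[k]).sum()+.5
R=h[...,0]
for row in(190,200,210): print("tile L/R",row,195+edge(R[row,195:225]),285+edge(R[row,285:315]))
print("tile far row",[round(172+edge(R[172:190,c]),1) for c in(225,250,280)])
B=h[...,2]
for row in(150,155,162,175): print("stage L/R",row,185+edge(B[row,185:202]),307+edge(B[row,307:325]))
print("stage far row",[round(136+edge(B[136:150,c]),1) for c in(215,250,300)])
```

```text
tile top corners [[298.0, 302.9], [210.4, 303.0], [303.5, 184.6], [205.0, 184.7]]
stage top [[307.8, 280.2], [200.0, 280.3], [315.3, 144.7], [192.5, 144.8]]
tile L/R 190 204.40604026845637 301.39312977099235
tile L/R 200 204.70805369127515 301.2244094488189
tile L/R 210 205.33333333333334 300.34375
tile far row [np.float64(178.9), np.float64(178.8), np.float64(178.9)]
stage L/R 150 194.30722891566265 315.58870967741933
stage L/R 155 194.46470588235294 315.3492063492063
stage L/R 162 194.65 314.93333333333334
stage L/R 175 195.52469135802468 314.44573643410854
stage far row [np.float64(141.7), np.float64(141.9), np.float64(145.6)]
```

Run:
```python
import pickle; from h import *
w,a=pickle.load(open("w2.pkl","rb"));res=pickle.load(open("res.pkl","rb"))
x,y,z=a["tcp_pos"];yaw=np.radians(a["orientation"][2]);zb=z-.1865
print(hull(w,box(x,y,yaw,.07,.05,zb,zb+.014)).round(1).tolist());print(hull(w,box(*res["stage"],.098,.078,0,.018)).round(1).tolist())
for d in ([.001,0],[0,.001]):
    c,s=np.cos(yaw),np.sin(yaw);q=np.array([c*d[0]-s*d[1],s*d[0]+c*d[1],0])
    print(d,proj(w,np.array(box(x,y,yaw,.07,.05,zb,zb+.014))[7]+q)-proj(w,np.array(box(x,y,yaw,.07,.05,zb,zb+.014))[7]), proj(w,np.array(box(*res["stage"],.098,.078,0,.018))[7]+q)-proj(w,np.array(box(*res["stage"],.098,.078,0,.018))[7]))
```

```text
[[303.5, 184.60000610351562], [298.0, 302.8999938964844], [210.39999389648438, 303.0], [205.0, 184.6999969482422], [208.8000030517578, 178.0], [299.5, 177.89999389648438]]
[[315.29998779296875, 144.6999969482422], [307.79998779296875, 280.20001220703125], [200.0, 280.29998779296875], [192.5, 144.8000030517578], [197.39999389648438, 141.1999969482422], [310.29998779296875, 141.10000610351562]]
[0.001, 0] [[-0.08734998 -1.90236244]] [[-0.08755549 -1.5762057 ]]
[0, 0.001] [[-1.9689650e+00  1.7499197e-03]] [[-1.57318285e+00  1.46750879e-03]]
```

Along x the offset agrees. Across it, the tile needs about 1.1 mm in −y of the stage frame. Lowering with force checks.

Run:
```python
from station import r
import pickle,cv2,numpy as np
res=pickle.load(open("res.pkl","rb"));s=res["stage"];u=np.array([-np.sin(s[2]),np.cos(s[2])])
p=s[:2]-.0011*u
def st(m): a=r.sense();print(m,round(a["clock"],2),a["tcp_pos"].round(4),a["contact_force"].round(1),round(a["opening"],4),round(a["gripper_force"],1));return a
r.servo_line([*p,.212],speed=.06);r.wait(.2);st("above")
for z in(.207,.203,.200,.198,.1965):
    r.servo_line([*p,z],speed=.04); a=st(z)
    if a["contact_force"][2]>8: print("contact");break
pickle.dump(p,open("p.pkl","wb"))
w=r.snapshot("wrist");cv2.imwrite("pics/w3.png",w["frame"][:,:,::-1])
```

```text
above 12.8 [ 0.5997 -0.0065  0.2125] [-0.3  0.1 -0.4] 0.0495 20.0
0.207 13.07 [ 0.5994 -0.0065  0.2065] [-0.4  0.1 -0.6] 0.05 20.0
0.203 13.32 [ 0.5994 -0.0065  0.2025] [ 0.7 -0.8 -0.6] 0.0498 20.0
0.2 13.57 [ 0.5995 -0.0065  0.1997] [ 0.4 -0.4 -1. ] 0.0498 20.0
0.198 13.82 [ 0.5995 -0.0065  0.1978] [ 0.1  0.7 -1.1] 0.0498 20.0
0.1965 14.07 [ 0.5996 -0.0065  0.1965] [-0.1  0.3 -1.1] 0.0498 20.0
```

View pics/w3.png

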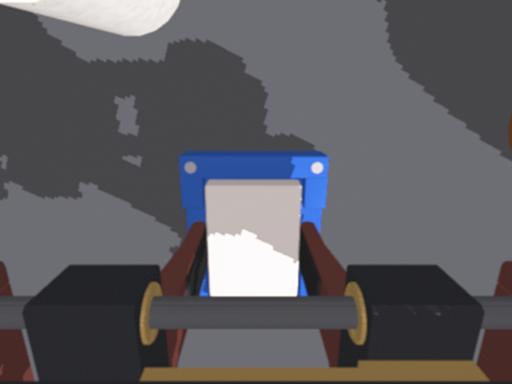

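The tile went into the pocket without contact: it sits inside the rims, centred, at (253,240). Release, check it, then a close look at the green head.

Run:
```python
from station import r
import pickle,cv2,numpy as np
p=pickle.load(open("p.pkl","rb"))
r.let_go();r.wait(.2);r.servo_line([*p,.30],speed=.15);r.wait(.2);w=r.snapshot("wrist");W={"tile":w}
r.reach([.594,.327,.40],[180,0,164]);r.wait(.3);W["g"]=r.snapshot("wrist")
a=r.sense();print(a["clock"],a["tcp_pos"],a["joints"].round(1))
pickle.dump(W,open("w4.pkl","wb"))
o=np.hstack([cv2.resize(W["tile"]["frame"][80:280,130:380],(400,320),interpolation=2),cv2.resize(W["g"]["frame"],(400,320))]);cv2.imwrite("pics/w4.png",o[:,:,::-1])
```

```text
18.2833 [0.59411698 0.3267111  0.39997187] [ 25.9  17.7  56.9   0.  105.4 -48. ]
```

View pics/w4.png

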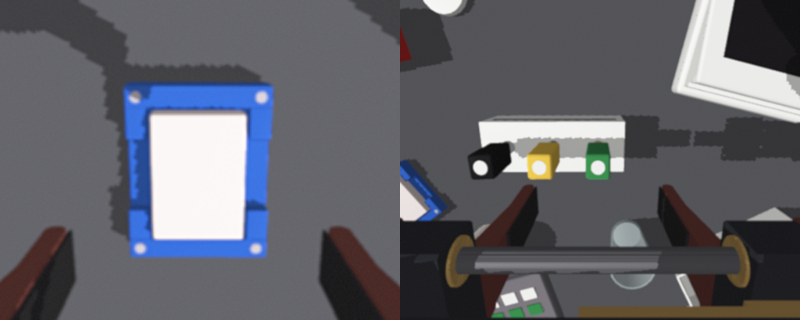

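The tile lies flat and square inside the pocket rim. The green head is at about (253,200) full scale, roughly square to the stand. I fit its pose and look for a 45° final pose with IK.

Run:
```python
import pickle; from h import *
from station import r
from scipy.spatial.transform import Rotation as Ro
W=pickle.load(open("w4.pkl","rb"));w=W["g"];res=pickle.load(open("res.pkl","rb"))
m=mask(w,lambda h,s,v:(h>45)&(h<90)&(s>90)&(v>30),(225,160,290,225))
print(cv2.boundingRect(m),[x/4 for x in cv2.boundingRect(m)])
for y0 in(-16,10,-40):
    p,q=fit([(w,m)],.026,.026,.09,.145,[.594,.327,np.radians(y0)]);print(p[:2].round(4),np.degrees(p[2]).round(1),round(q,3),hull(w,box(*p,.026,.026,.09,.145)).round(0).tolist())
    if y0==-16: res["green"]=p
mt=mask(W["tile"],lambda h,s,v:(s<40)&(v>150),(190,130,310,240));tp,q=fit([(W["tile"],mt)],.07,.05,.01,.024,[*res["stage"][:2],res["stage"][2]]);print("tile now",tp[:2].round(4),np.degrees(tp[2]).round(2),round(q,3),"stage",res["stage"])
res["tile2"]=tp;pickle.dump(res,open("res.pkl","wb"))
tip=np.array([*tp[:2],.104])
for az in range(0,360,30):
  for spin in range(0,360,30):
    d=np.array([np.cos(np.radians(az)),np.sin(np.radians(az)),-1])/2**.5
    y=np.cross([0,0,1],d);y/=np.linalg.norm(y);R=np.c_[np.cross(y,d),y,d]@Ro.from_euler("z",spin,degrees=True).as_matrix()
    e=Ro.from_matrix(R).as_euler("xyz",degrees=True);j=r.inverse_kinematics(tip-d*.2705,e)
    if j is not None: print(az,spin,np.round(j,0))
```

```text
(949, 686, 128, 176) [237.25, 171.5, 32.0, 44.0]
[0.5946 0.3263] -17.9 0.183 [[269.0, 186.0], [268.0, 217.0], [236.0, 216.0], [236.0, 185.0], [239.0, 170.0], [266.0, 171.0]]
[0.5938 0.3262] -14.6 0.184 [[269.0, 216.0], [236.0, 216.0], [235.0, 185.0], [238.0, 170.0], [265.0, 169.0], [268.0, 184.0]]
[0.5942 0.3271] -17.5 0.184 [[270.0, 186.0], [269.0, 217.0], [237.0, 216.0], [237.0, 185.0], [240.0, 169.0], [267.0, 170.0]]
tile now [ 0.598 -0.006] 17.96 0.031 stage [ 0.59923563 -0.005445    0.3159374 ]
0 0 [ -8. -49. 128.   7.  56. -99.]
0 30 [ -8. -49. 128.   7.  56. -69.]
0 60 [ -8. -49. 128.   7.  56. -39.]
0 90 [ -8. -49. 128.   7.  56.  -9.]
0 120 [ -8. -49. 128.   7.  56.  21.]
0 150 [ -8. -49. 128.   7.  56.  51.]
0 180 [ -8. -49. 128.   7.  56.  81.]
0 210 [ -8. -49. 128.   7.  56. 111.]
0 240 [ -8. -49. 128.   7.  56. 141.]
0 330 [  -8.  -49.  128.    7.   56. -129.]
30 30 [ -31.  -32.  118.   40.   73. -126.]
30 60 [-31. -32. 118.  40.  73. -96.]
30 90 [-31. -32. 118.  40.  73. -66.]
30 120 [-31. -32. 118.  40.  73. -36.]
30 150 [-31. -32. 118.  40.  73.  -6.]
30 180 [-31. -32
[... 3153 characters left out ...]
.  89.]
300 120 [ 27.  -6.  98. -45.  87. 119.]
300 150 [ 27.  -6.  98. -45.  87. 149.]
300 210 [  27.   -6.   98.  -45.   87. -151.]
300 240 [  27.   -6.   98.  -45.   87. -121.]
300 270 [ 27.  -6.  98. -45.  87. -91.]
300 300 [ 27.  -6.  98. -45.  87. -61.]
300 330 [ 27.  -6.  98. -45.  87. -31.]
330 0 [ 19. -33. 119. -36.  66. -34.]
330 30 [ 19. -33. 119. -36.  66.  -4.]
330 60 [ 19. -33. 119. -36.  66.  26.]
330 90 [ 19. -33. 119. -36.  66.  56.]
330 120 [ 19. -33. 119. -36.  66.  86.]
330 150 [ 19. -33. 119. -36.  66. 116.]
330 180 [ 19. -33. 119. -36.  66. 146.]
330 270 [  19.  -33.  119.  -36.   66. -124.]
330 300 [ 19. -33. 119. -36.  66. -94.]
330 330 [ 19. -33. 119. -36.  66. -64.]
```

Green is at (0.594, 0.327) with yaw −16°, which agrees with the socket position. I grasp across the row, lift, and lean toward azimuth 315°.

```bash
cat > g.py <<'E'
import numpy as np
from scipy.spatial.transform import Rotation as Ro
tile=np.array([.5992,-.0063])
def final(h,az=315,spin=90,off=0):
    d=np.array([np.cos(np.radians(az)),np.sin(np.radians(az)),-1])/2**.5
    y=np.cross([0,0,1],d);y/=np.linalg.norm(y);R=np.c_[np.cross(y,d),y,d]@Ro.from_euler("z",spin,degrees=True).as_matrix()
    return np.array([*tile,.024+h])-d*(.2705+off),Ro.from_matrix(R).as_euler("xyz",degrees=True)
E
python3 - <<'E'
from station import r
from g import *
import cv2,pickle
def st(m): a=r.sense();print(m,round(a["clock"],2),a["tcp_pos"].round(4),a["contact_force"].round(1),round(a["opening"],4),round(a["gripper_force"],1),a["joints"].round(0))
O=[180,0,74];q=[.594,.327]
for P in([*q,.46],[.5,.15,.46]): print(r.inverse_kinematics(P,O))
for h in(.14,.08): print(r.inverse_kinematics(*final(h)))
r.reach([*q,.37],O);r.servo_line([*q,.2805],speed=.1);r.wait(.2);st("at")
r.grab(30);r.wait(.2);st("grab")
r.servo_line([*q,.46],speed=.12);st("up")
r.servo_line([.5,.15,.46],speed=.2);r.wait(.2);st("mid")
S={n:r.snapshot(n) for n in("side","top","wrist")};pickle.dump(S,open("s5.pkl","wb"))
cv2.imwrite("pics/s5.png",np.hstack([cv2.resize(S[n]["frame"],(400,300))[:,:,::-1] for n in("side","wrist")]))
E
```

```text
[ 2.59588138e+01  1.92532696e+01  4.88490975e+01 -2.54444375e-14
  1.11897633e+02  4.19588138e+01]
[ 1.29648012e+01 -5.72269656e+00  7.57803047e+01 -2.54444375e-14
  1.09942392e+02  2.89648012e+01]
[ 24.73471574 -20.67863804 104.0915607  -42.2399209   80.66611188
  70.80591108]
[ 24.73471574 -19.52176524 109.30419298 -43.13327853  75.98170031
  75.21442299]
at 20.93 [0.5941 0.3271 0.2815] [-0.5 -0.6 -0.1] 0.088 0.0 [26. 18. 69.  0. 93. 42.]
grab 22.1 [0.594  0.327  0.2805] [ 0.  -0.   0.3] 0.0258 30.0 [26. 18. 69.  0. 93. 42.]
up 23.75 [0.5941 0.3271 0.4589] [ 0.1  0.3 -0.5] 0.0259 30.0 [ 26.  19.  49.  -0. 112.  42.]
mid 25.1 [0.5004 0.1507 0.4596] [-0.3  0.1 -0.6] 0.026 30.0 [ 13.  -6.  76.   0. 110.  29.]
```

View pics/s5.png

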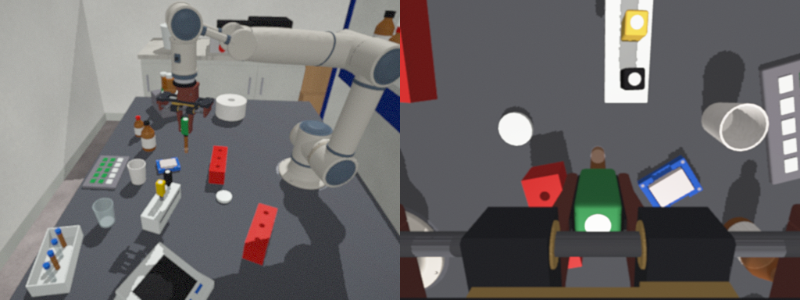

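The green electrode is held straight, with its amber shaft pointing down at (185,140) in the side view. Yellow and black are still in their sockets. Now lean and lower.

Run:
```python
from station import r
from g import *
from h import proj
import cv2,pickle
def st(m): a=r.sense();print(m,round(a["clock"],2),a["tcp_pos"].round(4),a["orientation"].round(2),a["contact_force"].round(1),round(a["opening"],4),round(a["gripper_force"],1));return a
r.reach(*final(.14));r.wait(.2);st("above")
r.servo_line(final(.08)[0],speed=.1);r.wait(.5);a=st("final")
R=Ro.from_euler("xyz",a["orientation"],degrees=True).as_matrix();tip=a["tcp_pos"]+R[:,2]*.2705;print("tip",tip)
S={n:r.snapshot(n) for n in("side","top","wrist")}
im=[]
for n,k in(("side",(170,140,270,240)),("top",(200,110,300,210)),("wrist",(0,0,512,384))):
    f=S[n]["frame"][:,:,::-1].copy();u0,v0,u1,v1=k;P=(proj(S[n],[tip,[*tile,.024],tip-R[:,2]*.1075])+.5-[u0,v0]);print(n,P.round(1).tolist())
    s=cv2.resize(f[v0:v1,u0:u1],(300,300) if n!="wrist" else (200,150),interpolation=2)
    if n!="wrist":
        for p,c in zip(P,((0,0,255),(255,0,255),(0,255,255))): cv2.circle(s,tuple(int(x) for x in p*3),4,c,1)
    else: s=cv2.copyMakeBorder(s,0,150,0,0,0)
    im.append(s)
cv2.imwrite("pics/s6.png",np.hstack(im))
```

```text
above 26.18 [0.4646 0.1287 0.3568] [ 1.3502e+02 -9.0000e-02  4.4950e+01] [ 0.7  0.7 -0. ] 0.0256 30.0
final 27.43 [0.464  0.1289 0.2954] [ 1.3499e+02 -1.0000e-02  4.5000e+01] [ 0.9  0.3 -0.3] 0.0262 30.0
tip [ 0.59926581 -0.00628008  0.10418747]
side [[43.9, 49.0], [45.3, 68.2], [57.1, 38.5]]
top [[61.1, 50.2], [61.3, 54.0], [42.2, 63.7]]
wrist [[255.1, 193.9], [199.2, 177.7], [256.1, 255.5]]
```

View pics/s6.png

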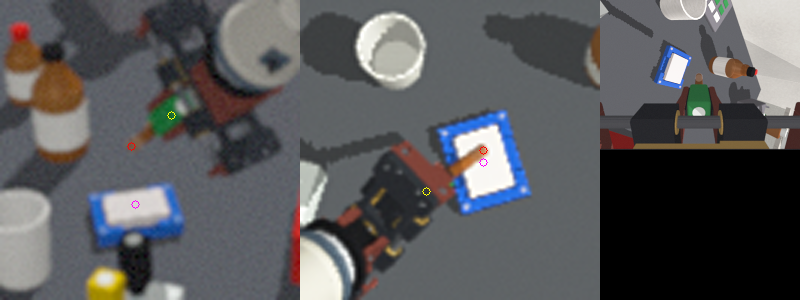

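The glass tip sits on its predicted spot in both views: side (131,146), top (483,151). That is over the tile centre, and the tile is still seated with cup, bottle and the other electrodes untouched. Handing in.

```bash
python3 -c "
from station import r
print(r.hand_in())"
```

```text
the job is handed in; nothing more can be done
None
```

I handed the job in at about 28 s: the tile lies flat in the stage pocket and released, and the gripper holds the green electrode at 45° with its tip about 8 cm above the tile's centre; no verdict was returned.

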